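Find the lid that snaps onto the loaf pan

TASK

One of the three loaf pans has a loaf in it. Find which of the three look-alike orange lids fits that pan by trying them on, and snap the right one fully home all round. Leave the other two lids lying flat and right way up on the ledge, and leave the pans, the bowl and the pitcher where they stand.

Things in the scene. Friction and masses are not known exactly. Their poses are not given: they have to be found in the camera images.
- pan_1: Aluminium loaf pan, one of three look-alikes, 60 mm high, tapered, long side along its x; rim outside 153 to 167 mm (x) by 91 to 105 mm (y). Origin: centre of its underside, z up; rolled rim (6 mm thick), top at z = 60 mm. Loose, about 0.3 kg, standing on the ledge (z = 0)
- pan_2: Loaf pan like pan_1, same height and origin. The three rims differ from one to the next by 7 mm in length and 7 mm the other way in width, corners rounded. The three pans stand parallel; which of them holds the loaf changes
- pan_3: Loaf pan like pan_1, same height and origin. Each pan has one lid of its own among the three lids; which lid belongs to which pan is not told and must be found by trying
- lid_p: Orange plastic snap-fit lid, right way up on the ledge, 0.1 kg. Origin: centre of its lower edge; z up, x along its length. Outside 161 to 175 mm (x) by 99 to 113 mm (y); a tab at each end stands out 8 mm more. Skirt 14 mm deep (z 0 to 14), panel z 14 to 17 mm, grip bar on its middle: 70 mm along x, 14 mm wide, z 17 to 37 mm
- lid_q: Lid like lid_p, same heights, bar and origin. On its own pan the skirt slides down outside the rim with 1.6 mm play all round, either way round; its two sprung end tabs meet the rim when the lower edge is 6 mm below the rim's top, and 5 to 10 N of push (20 N is always enough) then snaps them under it
- lid_r: Lid like lid_p, same heights, bar and origin. Home on its own pan, the panel rests on the rim and the lid's origin is 46 mm above the pan's. Any wrong lid lands with its skirt on top of the rim, its origin about 60 mm above the pan's. If one end of the right lid stays up, press that end of its panel
- loaf: brown loaf, 128 x 66 mm and 51 mm high, lying inside one of the pans along its x, below the rim; origin: centre of its underside, at the middle of that pan and 2.5 mm above the pan's underside. It stays in the pan
- bowl: turquoise ceramic bowl, bystander, 150 mm across, 70 mm high, loose; origin: centre of its underside
- pitcher: clear plastic pitcher, bystander, 110 mm across, 200 mm high, with a handle reaching 100 mm out to its +y; loose; origin: centre of its underside
Mind the look-alikes: they are no part of the job. Leave any purple or yellow look-alike of the lid_r alone. What is shaped like the lid_p but green is not meant.

How it is judged:
By the outcome, as a careful person would: the job done as asked, in the order asked, and still so for the second after the job is handed in, with the robot touching nothing.
It also fails if it takes over 72 s, if anything falls off the work surface, if the arm or the gripper's body presses on something with over 40 N, if the wrist force passes 120 N, or if a joint passes its speed limit or range.

ROBOT

A 6-joint arm with a two-finger parallel gripper is mounted at the origin on the work surface. World frame = base frame: x ahead of the robot, y to its left, z up, the work surface at z = 0. Lengths are in m, angles in rad, forces in N, time in s.
With the tool pointing down it reaches from about 0.3 to 0.875 m from the base axis. Payload 6.4 kg.
Tool frame: the origin (TCP) lies where the fingers leave the gripper's body, on its centre line; the fingertips stand 73 mm ahead of it and the grasp point (between the pads) lies 54 mm ahead of it; z points along the fingers, y is the line along which they close (so a half turn about z gives the same grasp; the last joint's range is limited). The gripper opens to 85 mm and grips with 20 to 120 N. Pads are 22 mm wide; open, the fingers measure 114 mm over their backs; the gripper's body (76 mm by 85 mm) begins 54 mm behind the grasp point. The pads swing forward as they close: fully open they stand 13 mm farther back than shut.
Start: joints at [-1.392, 0.181, 1.607, -0, 1.354, -0.206], TCP at [0.216, -0.533, 0.304] pointing down, gripper open.
Joint ranges: [-2.99, 2.99], [-0.89, 2.07], [0.3, 2.58], [-1.14, 4.28], [0, 2.63], [-3.12, 3.12]. Speed limits (rad/s): [2.57, 2.57, 3.01, 3.14, 3.14, 3.14].

INTERFACE

Orientations are given as a unit quaternion [w, x, y, z].
In Python, from bench import ctrl gives the robot as it stands.
- The arm moves only by the tool carry_out, never from a script. Its argument "steps" is one flat list of numbers, 7 for each row, row after row: the shift along the tool's x, y, z in m, then the turn, a rotation vector about the tool's x, y, z in rad, then the opening, from 0 (shut) to 1 (fully open). In form: [dx, dy, dz, wx, wy, wz, claw, dx, dy, dz, wx, wy, wz, claw, ...]. A call has 1 to 20 rows; each row is the pose to reach, as a shift and turn from the pose commanded when the call began, along the tool's axes at that moment; what a row does not reach only later rows make up. A row lasts 1/10 s, in which the tool goes at most 50 mm and 8.59 degrees, less where a joint would pass 70% of its speed; a pose out of reach is approached as far as the arm can. A call with a gripper value outside its range is refused whole. The fingers move at their own pace and stop on an object; the grip force is fixed at half the most. Time passes only in rows, so rows that repeat a pose let the fingers close. It gives the time, the measured TCP pose, the force, the opening and the grip force at its end, in the units of the state.
- ctrl.get_obs(): the state, without advancing time (a new reading comes with each control period).
- ctrl.camera(name): name is "scene" or "side" or "wrist"; returns the picture (400x640x3 uint8, red, green, blue); there is no depth.
- ctrl.camera_params(name): a dict with "vertical_fov" (degrees; the focal length in pixels is half the picture's height over the tangent of half this angle, whatever the lens; pixels are square), "cx", "cy" (the principal point, pixels), "k1" (the pictures are not rectified: a ray, as slopes to the right and down, at radius r is drawn at 1 + k1 r^2 times it, then the intrinsics apply), "cam_to_world" (4x4, takes a point from camera to world coordinates); the wrist camera has in their place "hand_eye" (4x4, takes a point from camera to tool coordinates, whose origin is the TCP and whose axes are the flange's). Camera axes: x right, y down, z forward; pixel columns grow to the right and rows downward; lengths in m; the calibration is good to about 2 mm. A picture is of the moment at which its call begins: read the wrist's pose just before it. camera_params takes no time and is no camera call.
- ctrl.hand_in(): hands the job in; it is judged then, once.
The state is a dict: "time_s": time; "q": joint angles; "dq": joint speeds; "joint_efforts": joint torques, N m; "eef_pos": TCP position; "eef_rot": TCP orientation; "wrist_force": force on the tool from outside, world axes, zero at the start; "torque": the same for the moment, N m; "opening": opening from 0.0 (shut) to 1.0 (fully open); "grasp_force": force on a finger pad.
Only numpy, scipy, OpenCV 4.12 (cv2) and the standard library are available. Lean on these libraries where they do the work, as an engineer would, in place of code of your own. Each camera call takes 0.05 s, during which the arm holds its last target. There are 200 camera calls.

## Working session

There is one attempt and no reset: what is moved stays moved. The work goes in short steps, Python scripts to look and compute and a tool call to move; the robot and the scene stay as the last step left them, time stands still between calls to the robot, and variables do not carry over. Pictures are saved under pics/ and viewed, at most 10 in all, crops included, and the job is handed in when it is done.

Besides the shell and the picture viewer there is one more tool, called after ">>>" as name(argument=value, ...) on one line, values as JSON. carry_out: Moves the arm, as the interface text tells. Its arguments: {"type":"object","properties":{"steps":{"type":"array"}},"required":["steps"]}

```bash
mkdir -p pics; ls; python3 - <<'E'
from bench import ctrl
import cv2,json,numpy as np
o=ctrl.get_obs();print(o)
for n in("scene","side","wrist"):
    p=ctrl.camera_params(n);print(n,{k:np.round(v,4).tolist() for k,v in p.items()})
    cv2.imwrite(f"pics/{n}0.png",ctrl.camera(n)[:,:,::-1])
E
```

```text
pics
{'time_s': 0.0, 'q': array([-1.39228245e+00,  1.81568420e-01,  1.60801141e+00, -2.25395807e-06,
        1.35380088e+00, -2.06312195e-01]), 'dq': array([ 0.00038818,  0.00183525,  0.00096445, -0.00122867,  0.00034424,
        0.00057074]), 'joint_efforts': array([ 9.45533357e-04, -4.44865572e+01, -3.51335800e+01, -4.82006055e-05,
        9.20016901e-03, -2.28892532e-05]), 'eef_pos': array([ 0.21578504, -0.53251073,  0.302967  ]), 'eef_rot': array([-8.93956494e-04,  9.81545215e-01,  1.91228116e-01,  1.13256055e-05]), 'wrist_force': array([-0.37599998, -0.40191394, -0.49181107]), 'torque': array([ 0.02367185, -0.01117215, -0.03143792]), 'grasp_force': 0.0, 'opening': 0.9968901174454022}
scene {'vertical_fov': 54.1661, 'cx': 324.1786, 'cy': 199.9735, 'k1': -0.0561, 'cam_to_world': [[0.4734, 0.7595, -0.4461, 1.2191], [0.8808, -0.4011, 0.2516, -0.3867], [0.0122, -0.5121, -0.8589, 1.3145], [0.0, 0.0, 0.0, 1.0]]}
side {'vertical_fov': 55.7564, 'cx': 316.3533, 'cy': 198.6286, 'k1': -0.0871, 'cam_to_world': [[-0.9942, 0.0694, -0.0817, 0.6306], [0.1071, 0.6072, -0.7873, 0.9289], [-0.005, -0.7915, -0.6111, 0.7777], [0.0, 0.0, 0.0, 1.0]]}
wrist {'vertical_fov': 63.0056, 'cx': 318.2824, 'cy': 193.9734, 'k1': -0.0587, 'hand_eye': [[-0.0001, -0.9479, -0.3186, 0.0817], [1.0, -0.0006, 0.0013, 0.0006], [-0.0014, -0.3186, 0.9479, -0.0693], [0.0, 0.0, 0.0, 1.0]]}
```

View pics/scene0.png

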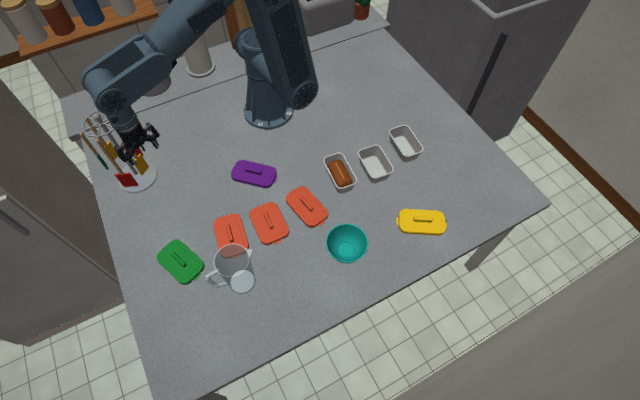

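View pics/side0.png

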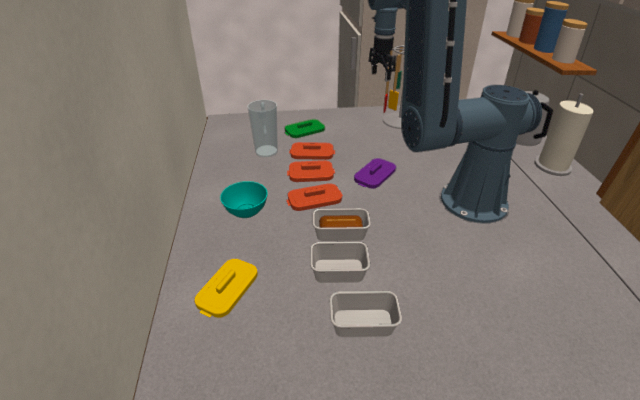

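The loaf pan is at scene (340,172), side (341,222). The orange lids are at scene (231,233), (269,223) and (306,206). I'll enlarge these.

```bash
cat > h.py <<'E'
import numpy as np,cv2
from bench import ctrl
from scipy.spatial.transform import Rotation as R
def T_tool(o):
    T=np.eye(4);w=o["eef_rot"];T[:3,:3]=R.from_quat([w[1],w[2],w[3],w[0]]).as_matrix();T[:3,3]=o["eef_pos"];return T
def KD(n):
    p=ctrl.camera_params(n);f=200/np.tan(np.radians(p["vertical_fov"]/2))
    return p,np.array([[f,0,p["cx"]],[0,f,p["cy"]],[0,0,1]]),np.array([p["k1"],0,0,0.])
def px2w(n,uv,z,o=None):
    p,K,D=KD(n);T=p["cam_to_world"] if n!="wrist" else T_tool(o)@p["hand_eye"]
    T=np.array(T);uv=np.array(uv,float).reshape(-1,1,2)
    r=cv2.undistortPoints(uv,K,D)[:,0];r=np.c_[r,np.ones(len(r))]@T[:3,:3].T
    return T[:3,3]+r*((z-T[2,3])/r[:,2])[:,None]
def w2px(n,X,o=None):
    p,K,D=KD(n);T=np.linalg.inv(p["cam_to_world"] if n!="wrist" else T_tool(o)@p["hand_eye"])
    return cv2.projectPoints(np.array(X,float).reshape(-1,1,3),cv2.Rodrigues(T[:3,:3])[0],T[:3,3],K,D)[0][:,0]
E
python3 - <<'E'
import cv2
a=cv2.imread("pics/scene0.png")[125:275,205:405]
cv2.imwrite("pics/c1.png",cv2.resize(a,None,fx=4,fy=4,interpolation=cv2.INTER_CUBIC))
from h import *
print(px2w("scene",[(231,233),(269,223),(306,206)],.037),px2w("scene",[(340,172)],.06))
E
```

```text
[[ 0.5205827  -0.3767753   0.037     ]
 [ 0.54761037 -0.23819133  0.037     ]
 [ 0.54682995 -0.08548935  0.037     ]] [[0.48431398 0.09566967 0.06      ]]
```

View pics/c1.png

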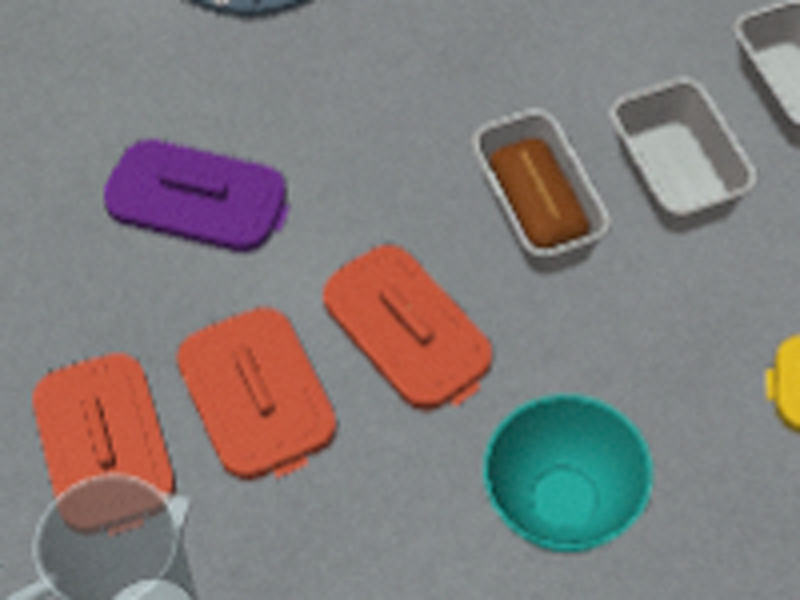

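```bash
python3 - <<'E'
from h import *
f=lambda L:np.array(L)/4+np.array([205,125])-.375
for n,L in dict(A=[(97,398),(107,466)],B=[(243,348),(268,412)],C=[(386,294),(429,341)]).items():
    w=px2w("scene",f(L),.037);d=w[1]-w[0];print(n,w.mean(0).round(3),np.linalg.norm(d[:2]).round(3),np.degrees(np.arctan2(d[1],d[0])).round(1))
w=px2w("scene",f([(473,136),(551,104),(611,222),(540,262)]),.06);print(w.round(3),w.mean(0))
# wanted tool pose: midway, height
o=ctrl.get_obs();T=T_tool(o);print(T.round(3))
print((T[:3,:3].T@(np.array([.46,-.05,.42])-T[:3,3])).round(3))
E
```

```text
A [ 0.517 -0.379  0.037] 0.07 -14.0
B [ 0.534 -0.234  0.037] 0.072 -5.5
C [ 0.54  -0.08   0.037] 0.066 11.0
[[0.396 0.067 0.06 ]
 [0.397 0.156 0.06 ]
 [0.549 0.136 0.06 ]
 [0.557 0.053 0.06 ]] [0.47458614 0.10316263 0.06      ]
[[ 0.927  0.375 -0.     0.216]
 [ 0.375 -0.927  0.001 -0.533]
 [ 0.    -0.001 -1.     0.303]
 [ 0.     0.     0.     1.   ]]
[ 0.408 -0.356 -0.116]
```

Scene measurement: the loaf pan is about 167 x 91 mm at (0.475,0.103). The lids are A (0.517,-0.379), B (0.534,-0.234) and C (0.540,-0.080). C looks longest and narrowest. I'll take a wrist view from above to check.

>>> carry_out(steps=[0.1,-0.06,-0.117,0,0,0.15,1,0.4906,-0.322,-0.117,0,0,0.385,1,0.4906,-0.322,-0.117,0,0,0.385,1,0.4906,-0.322,-0.117,0,0,0.385,1,0.4906,-0.322,-0.117,0,0,0.385,1,0.4906,-0.322,-0.117,0,0,0.385,1,0.4906,-0.322,-0.117,0,0,0.385,1,0.4906,-0.322,-0.117,0,0,0.385,1,0.4906,-0.322,-0.117,0,0,0.385,1,0.4906,-0.322,-0.117,0,0,0.385,1,0.4906,-0.322,-0.117,0,0,0.385,1,0.4906,-0.322,-0.117,0,0,0.385,1,0.4906,-0.322,-0.117,0,0,0.385,1,0.4906,-0.322,-0.117,0,0,0.385,1,0.4906,-0.322,-0.117,0,0,0.385,1,0.4906,-0.322,-0.117,0,0,0.385,1])

```text
time_s: 1.75
eef_pos: [0.5491, -0.0516, 0.4204]
eef_rot: [0.0, 1.0, -0.001, -0.0]
wrist_force: [-0.3, -0.3, -0.2]
opening: 0.998
grasp_force: 0.0
```

```bash
python3 - <<'E'
from h import *
import pickle
o=ctrl.get_obs();im=ctrl.camera("wrist")[:,:,::-1]
pickle.dump(o,open("o1.pkl","wb"));print(T_tool(o).round(4),o["time_s"])
cv2.imwrite("pics/w1.png",im)
E
```

```text
[[ 1.000e+00 -2.100e-03 -1.000e-03  5.491e-01]
 [-2.100e-03 -1.000e+00 -1.000e-04 -5.160e-02]
 [-1.000e-03  1.000e-04 -1.000e+00  4.204e-01]
 [ 0.000e+00  0.000e+00  0.000e+00  1.000e+00]] 1.75
```

View pics/w1.png

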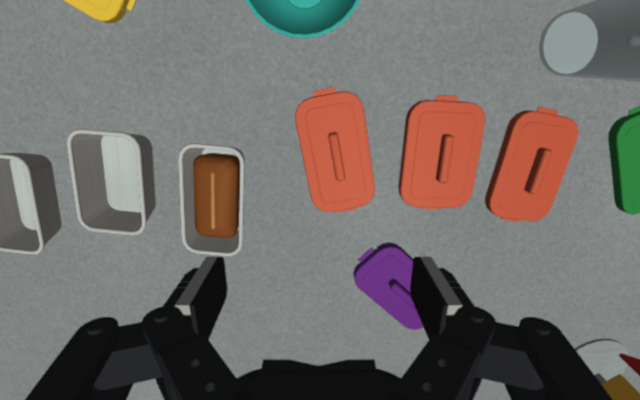

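The wrist view shows all three lids, at (335,152), (443,155) and (533,165), and the loaf pan at (212,200). I'll rectify it to top-down patches and measure.

```bash
python3 - <<'E'
from h import *
import pickle
o=pickle.load(open("o1.pkl","rb"));im=cv2.imread("pics/w1.png")
def rect(c,z,w=.21,h=.16,s=.0005):
    # cols: world x increasing right ; rows: world y decreasing
    xs=c[0]-w/2+s*np.arange(int(w/s));ys=c[1]+h/2-s*np.arange(int(h/s))
    X,Y=np.meshgrid(xs,ys);m=w2px("wrist",np.c_[X.ravel(),Y.ravel(),0*X.ravel()+z],o).astype(np.float32).reshape(*X.shape,2)
    return cv2.remap(im,m,None,cv2.INTER_LINEAR)
cs=px2w("wrist",[(335,152),(443,155),(533,165)],.017,o);pc=px2w("wrist",[(212,200)],.06,o)[0];print(cs,pc)
out=[]
for c,z in [(pc,.06)]+[(c,.017) for c in cs]:
    r=rect(c,z)
    if z<.05:
        b,g,rr=[r[:,:,i].astype(int) for i in range(3)]
        m=((rr>190)&(rr-g>80)).astype(np.uint8)
        m=cv2.morphologyEx(cv2.morphologyEx(m,cv2.MORPH_CLOSE,np.ones((31,31))),cv2.MORPH_OPEN,np.ones((41,41)))
    else:
        hh=cv2.cvtColor(r,cv2.COLOR_BGR2HSV); m=((hh[:,:,2]>165)&(hh[:,:,1]<60)).astype(np.uint8)
        n,l,st,_=cv2.connectedComponentsWithStats(m);k=1+np.argmax(st[1:,2]);m=(l==k).astype(np.uint8)
    p=np.argwhere(m)[:,::-1].astype(np.float32)
    (cx,cy),(a,b_),t=cv2.minAreaRect(p)
    print("c",np.round([c[0]-.105+cx*.0005,c[1]+.08-cy*.0005],4),"size",np.array([a,b_])*.5,"ang",t)
    cv2.drawContours(r,[cv2.boxPoints(((cx,cy),(a,b_),t)).astype(int)],0,(255,0,0),1)
    out.append(r)
v=np.vstack([np.hstack(out[:2]),np.hstack(out[2:])]);cv2.imwrite("pics/r1.png",cv2.resize(v,(787,600)))
E
```

```text
[[ 0.53688326 -0.07734194  0.017     ]
 [ 0.53251239 -0.23787144  0.017     ]
 [ 0.5177605  -0.38043601  0.017     ]] [0.47792861 0.09683766 0.06      ]
c [0.4732 0.0991] size [163.82749939  88.5147934 ] ang 5.62674617767334
c [ 0.5356 -0.0784] size [ 94.58990479 181.2696228 ] ang 79.61597442626953
c [ 0.5331 -0.2362] size [166.45042419 107.8171463 ] ang 1.8933857679367065
c [ 0.5038 -0.3679] size [ 83. 146.] ang 90.0
```

View pics/r1.png

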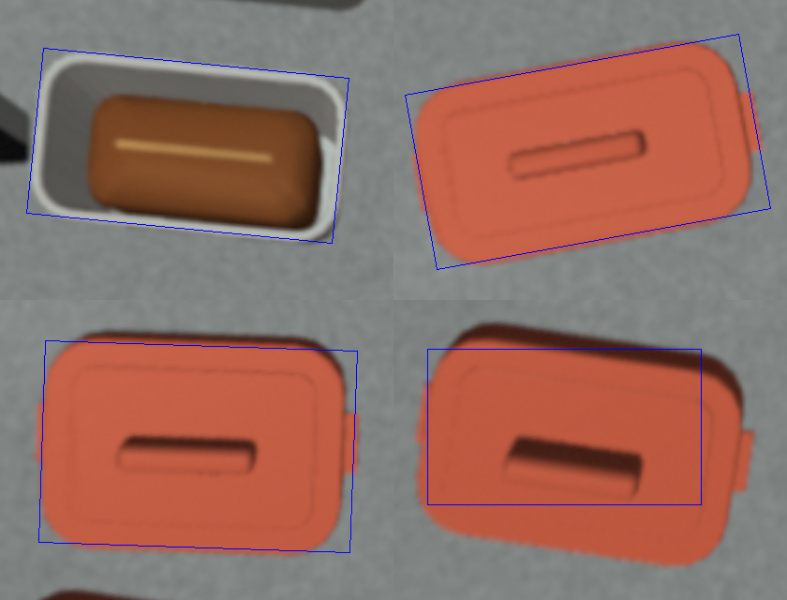

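The pan is 167 x 91 mm. Lid C is about 174 x 99 mm, so it should be the match, while B is about 163 x 113 mm. I'll go over C aligned to it (yaw +10.4°) for a closer look.

>>> carry_out(steps=[-0.0715,0.0374,0.183,0,0,-0.183,1,-0.0715,0.0374,0.183,0,0,-0.183,1,-0.0715,0.0374,0.183,0,0,-0.183,1,-0.0715,0.0374,0.183,0,0,-0.183,1,-0.0715,0.0374,0.183,0,0,-0.183,1,-0.0715,0.0374,0.183,0,0,-0.183,1,-0.0715,0.0374,0.183,0,0,-0.183,1])

```text
time_s: 2.5
eef_pos: [0.4803, -0.0888, 0.2408]
eef_rot: [0.001, 0.996, 0.091, 0.002]
wrist_force: [0.0, -0.5, 0.1]
opening: 1.0
grasp_force: 0.0
```

```bash
cat > look.py <<'E'
from h import *
import pickle,sys
tag,z=sys.argv[1],float(sys.argv[2]);cxy=[float(v) for v in sys.argv[3:5]]
o=ctrl.get_obs();im=np.ascontiguousarray(ctrl.camera("wrist")[:,:,::-1]);pickle.dump(o,open(tag+".pkl","wb"));cv2.imwrite(f"pics/{tag}_raw.png",im)
T=T_tool(o);print(o["time_s"],o["eef_pos"].round(4),"yaw",np.degrees(np.arctan2(T[1,0],T[0,0])).round(2))
# tool-frame rectified patch at height z, centred at tool xy cxy, 0.25 mm/px
s=.00025;h,w=560,800
X,Y=np.meshgrid(cxy[0]+s*(np.arange(w)-w/2),cxy[1]+s*(np.arange(h)-h/2));d=T[2,3]-z
P=np.c_[X.ravel(),Y.ravel(),0*X.ravel()+d,1+0*X.ravel()]@T.T
m=w2px("wrist",P[:,:3],o).astype(np.float32).reshape(h,w,2)
cv2.imwrite(f"pics/{tag}.png",cv2.remap(im,m,None,cv2.INTER_CUBIC))
E
python3 look.py lidC .017 .06 0
```

```text
2.5 [ 0.4803 -0.0888  0.2408] yaw 10.42
```

View pics/lidC.png

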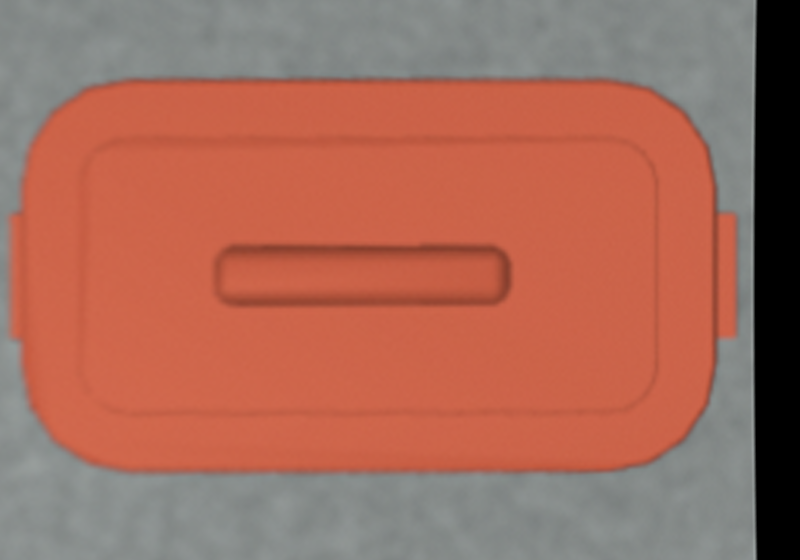

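Lid C spans x 22–717 and y 79–472 at 0.25 mm/px, so 174 x 98 mm. Its centre is at (369.5,275.5), which is tool (0.0524,-0.0011). Yaw is aligned. I'll go down and grip the bar.

>>> carry_out(steps=[0.055,-0.001,0.05,0,0,0,1,0.055,-0.001,0.1,0,0,0,1,0.055,-0.001,0.13,0,0,0,1,0.055,-0.001,0.1455,0,0,0,1,0.055,-0.001,0.1455,0,0,0,0.6,0.055,-0.001,0.1455,0,0,0,0,0.055,-0.001,0.1455,0,0,0,0,0.055,-0.001,0.1455,0,0,0,0,0.055,-0.001,0.1455,0,0,0,0,0.055,-0.001,0.1455,0,0,0,0,0.055,-0.001,0.1455,0,0,0,0])

```text
time_s: 3.65
eef_pos: [0.5332, -0.0772, 0.0942]
eef_rot: [0.001, 0.996, 0.091, 0.001]
wrist_force: [-1.2, 1.4, 7.1]
opening: 0.144
grasp_force: 60.1
```

Gripped, at 60 N. The held lid would block a view of the pan, so I'll release it, look at the pan from the same geometry to cancel the calibration bias, and come back.

>>> carry_out(steps=[0,0,0,0,0,0,1,0,0,0,0,0,0,1,0,0,0,0,0,0,1,0,0,-0.05,0,0,0,1,0,0,-0.1,0,0,0,1,-0.076,-0.199,-0.192,0,0,0.28,1,-0.076,-0.199,-0.192,0,0,0.28,1,-0.076,-0.199,-0.192,0,0,0.28,1,-0.076,-0.199,-0.192,0,0,0.28,1,-0.076,-0.199,-0.192,0,0,0.28,1,-0.076,-0.199,-0.192,0,0,0.28,1,-0.076,-0.199,-0.192,0,0,0.28,1,-0.076,-0.199,-0.192,0,0,0.28,1,-0.076,-0.199,-0.192,0,0,0.28,1])

```text
time_s: 5.05
eef_pos: [0.4214, 0.1042, 0.2836]
eef_rot: [0.0, 0.999, -0.049, -0.001]
wrist_force: [-0.1, 0.0, -1.0]
opening: 1.0
grasp_force: 0.0
```

```bash
python3 look.py pan .06 .06 0
```

```text
5.05 [0.4214 0.1042 0.2836] yaw -5.66
```

View pics/pan.png

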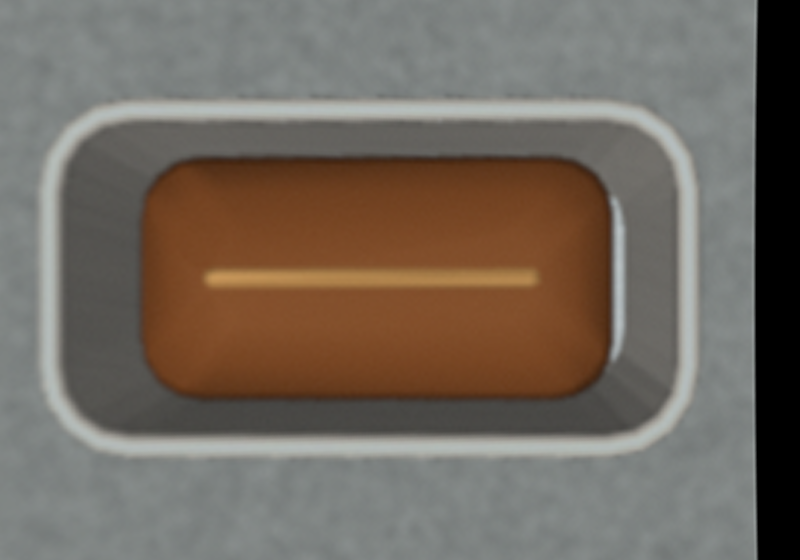

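The pan rim spans x 40–697 and y 99–457. Its centre is at (368.5,278), which is world (0.4733,0.0996), yaw -5.7°. I'll go back and grip lid C.

>>> carry_out(steps=[0.1277,0.1706,0.08,0,0,-0.281,1,0.1277,0.1706,0.08,0,0,-0.281,1,0.1277,0.1706,0.08,0,0,-0.281,1,0.1277,0.1706,0.08,0,0,-0.281,1,0.1277,0.1706,0.08,0,0,-0.281,1,0.1277,0.1706,0.08,0,0,-0.281,1,0.1277,0.1706,0.08,0,0,-0.281,1,0.1277,0.1706,0.13,0,0,-0.281,1,0.1277,0.1706,0.17,0,0,-0.281,1,0.1277,0.1706,0.189,0,0,-0.281,1,0.1277,0.1706,0.189,0,0,-0.281,1,0.1277,0.1706,0.189,0,0,-0.281,0,0.1277,0.1706,0.189,0,0,-0.281,0,0.1277,0.1706,0.189,0,0,-0.281,0,0.1277,0.1706,0.189,0,0,-0.281,0,0.1277,0.1706,0.189,0,0,-0.281,0,0.1277,0.1706,0.189,0,0,-0.281,0])

```text
time_s: 6.8
eef_pos: [0.5323, -0.0773, 0.0964]
eef_rot: [0.0, 0.996, 0.092, 0.001]
wrist_force: [-0.3, 0.2, 7.3]
opening: 0.146
grasp_force: 60.9
```

```bash
cat > to.py <<'E'
from h import *
import sys
x,y,z,yaw=[float(v) for v in sys.argv[1:5]]
o=ctrl.get_obs();T=T_tool(o)
a=np.degrees(np.arctan2(T[1,0],T[0,0]))
print(o["time_s"],o["eef_pos"].round(4),"yaw",a.round(2),"F",o["wrist_force"].round(1),"M",o["torque"].round(2),"open",round(o["opening"],3))
print("delta",(T[:3,:3].T@(np.array([x,y,z])-T[:3,3])).round(4),"wz",np.radians(a-yaw).round(4), "down-axis tilt",T[:2,2].round(4))
E
python3 to.py .4733 .0996 .16 -5.66
```

```text
6.8 [ 0.5323 -0.0773  0.0964] yaw 10.53 F [-0.3  0.2  7.3] M [0.05 0.18 0.03] open 0.146
delta [-0.0256 -0.1846 -0.0637] wz 0.2825 down-axis tilt [ 0.0014 -0.0005]
```

>>> carry_out(steps=[0,0,-0.04,0,0,0,0,0,0,-0.08,0,0,0,0,0,0,-0.1,0,0,0,0,-0.006,-0.045,-0.1,0,0,0.07,0,-0.012,-0.09,-0.1,0,0,0.14,0,-0.018,-0.135,-0.1,0,0,0.21,0,-0.0235,-0.17,-0.1,0,0,0.26,0,-0.0248,-0.1851,-0.1,0,0,0.2825,0,-0.0248,-0.1851,-0.1,0,0,0.2825,0,-0.0248,-0.1851,-0.08,0,0,0.2825,0,-0.0248,-0.1851,-0.08,0,0,0.2825,0,-0.0248,-0.1851,-0.08,0,0,0.2825,0])

```text
time_s: 8.0
eef_pos: [0.4734, 0.0997, 0.1752]
eef_rot: [0.0, 0.999, -0.05, -0.001]
wrist_force: [0.4, -0.4, -0.2]
opening: 0.146
grasp_force: 60.0
```

```bash
python3 to.py .4741 .1002 .157 -5.66; python3 look.py inhand .1 .0 0; python3 - <<'E'
from h import *
cv2.imwrite("pics/s2.png",ctrl.camera("side")[:,:,::-1])
a=cv2.imread("pics/s2.png")[150:290,260:440]; b=cv2.imread("pics/inhand_raw.png")
v=np.hstack([cv2.resize(a,None,fx=2.2,fy=2.2,interpolation=cv2.INTER_CUBIC),cv2.resize(b,(396,308))[:308]])
cv2.imwrite("pics/v2.png",v)
E
```

```text
8.0 [0.4734 0.0997 0.1752] yaw -5.69 F [ 0.4 -0.4 -0.2] M [ 0.01 -0.02  0.01] open 0.146
delta [ 0.0006 -0.0006  0.0182] wz -0.0005 down-axis tilt [-0.0014 -0.0001]
8.0 [0.4734 0.0997 0.1752] yaw -5.69
```

View pics/v2.png

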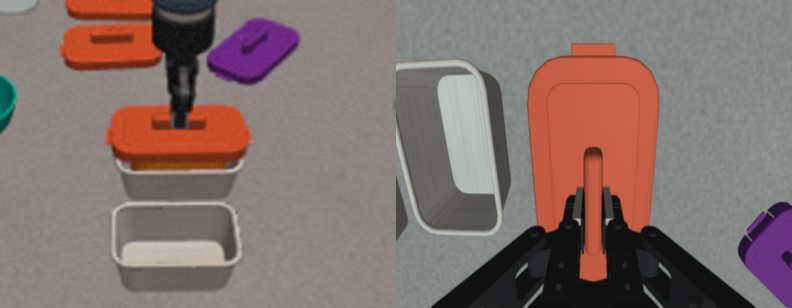

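The lid hangs level and straight over the loaf pan in both views. I'll lower it gently and watch the force.

>>> carry_out(steps=[0.0004,-0.0004,0.008,0,0,0,0,0.0004,-0.0004,0.014,0,0,0,0,0.0004,-0.0004,0.018,0,0,0,0,0.0004,-0.0004,0.021,0,0,0,0,0.0004,-0.0004,0.023,0,0,0,0,0.0004,-0.0004,0.023,0,0,0,0])

```text
time_s: 8.7
eef_pos: [0.4738, 0.1008, 0.1521]
eef_rot: [-0.0, 0.999, -0.049, -0.0]
wrist_force: [-0.3, -0.2, -0.6]
opening: 0.142
grasp_force: 60.0
```

No force, and the edge is 4 mm below the rim top, so lid C's skirt goes over the rim and it fits. Pressing down now.

>>> carry_out(steps=[0,0,0.003,0,0,0,0,0,0,0.006,0,0,0,0,0,0,0.009,0,0,0,0,0,0,0.011,0,0,0,0,0,0,0.012,0,0,0,0,0,0,0.012,0,0,0,0])

```text
time_s: 9.3
eef_pos: [0.4739, 0.1009, 0.1423]
eef_rot: [0.0, 0.999, -0.049, -0.0]
wrist_force: [-11.8, -0.7, 22.0]
opening: 0.146
grasp_force: 63.1
```

Seated height reached (0.1423 against 0.1424 expected) at 22 N. I'll ease off, release, back away and look.

>>> carry_out(steps=[0,0,-0.005,0,0,0,0,0,0,-0.005,0,0,0,1,0,0,-0.005,0,0,0,1,0,0,-0.005,0,0,0,1,0,0,-0.005,0,0,0,1,0,0,-0.05,0,0,0,1,-0.03,0,-0.1,0,0,0,1,-0.052,0,-0.14,0,0,0,1,-0.052,0,-0.14,0,0,0,1,-0.052,0,-0.14,0,0,0,1])

```text
time_s: 10.3
eef_pos: [0.4227, 0.1059, 0.2819]
eef_rot: [-0.0, 0.999, -0.049, 0.002]
wrist_force: [-0.1, -0.7, -0.1]
opening: 0.998
grasp_force: 0.0
```

```bash
python3 look.py home .063 .06 0; python3 - <<'E'
from h import *
o=ctrl.get_obs();print(o["wrist_force"].round(1))
cv2.imwrite("pics/s3.png",ctrl.camera("side")[:,:,::-1])
a=cv2.imread("pics/s3.png")[180:290,290:400]; b=cv2.imread("pics/home.png")
v=np.hstack([cv2.resize(a,(380,380),interpolation=cv2.INTER_CUBIC),cv2.resize(b,(420,294))[[*range(294)]+[0]*86]])
cv2.imwrite("pics/v3.png",v)
# predicted outlines of the home lid panel (z .063) & of half-on ends (z .069) in side view, crop px
c,s=np.cos(np.radians(-5.68)),np.sin(np.radians(-5.68))
for z in(.063,.069):
    P=[(.4733+c*x-s*y,.1002+s*x+c*y,z) for x,y in((-.0875,.0),(.0875,0),(-.035,0),(.035,0))]
    print(z,((w2px("side",P)-[290,180])*380/110).round(0).tolist())
E
```

```text
10.3 [0.4227 0.1059 0.2819] yaw -5.64
[ 0.5  0.5 -1. ]
0.063 [[279.0, 124.0], [72.0, 126.0], [217.0, 125.0], [134.0, 126.0]]
0.069 [[279.0, 119.0], [72.0, 121.0], [217.0, 120.0], [134.0, 120.0]]
```

View pics/v3.png

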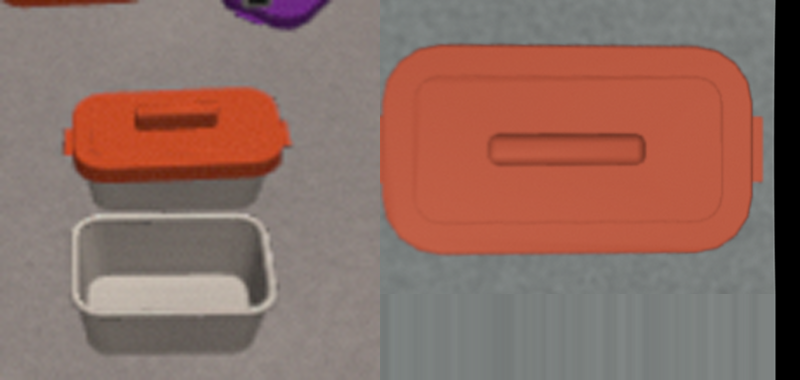

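The side view shows the lid's right end (the one nearer the robot) higher: skirt bottom at row 172 against 182 on the left, while the neighbour pan's rim is level. So I'll press the near end with shut fingers.

>>> carry_out(steps=[-0.019,0.001,0.02,0,0,0,0,-0.019,0.001,0.06,0,0,0,0,-0.019,0.001,0.09,0,0,0,0,-0.019,0.001,0.11,0,0,0,0,-0.019,0.001,0.125,0,0,0,0,-0.019,0.001,0.13,0,0,0,0,-0.019,0.001,0.134,0,0,0,0,-0.019,0.001,0.138,0,0,0,0,-0.019,0.001,0.14,0,0,0,0])

```text
time_s: 11.3
eef_pos: [0.4034, 0.1067, 0.1404]
eef_rot: [-0.0, 0.999, -0.049, -0.0]
wrist_force: [-2.0, -0.2, 3.0]
opening: -0.001
grasp_force: 1.3
```

Contact at z 0.1404, where a seated end would give 0.136, so this end is still up by about 4 mm. Pushing.

>>> carry_out(steps=[0,0,0.002,0,0,0,0,0,0,0.004,0,0,0,0,0,0,0.006,0,0,0,0,0,0,0.007,0,0,0,0,0,0,0.007,0,0,0,0])

```text
time_s: 11.8
eef_pos: [0.4037, 0.1068, 0.1354]
eef_rot: [0.0, 0.999, -0.049, 0.0]
wrist_force: [-10.1, -1.0, 26.0]
opening: 0.002
grasp_force: 13.1
```

It went down to 0.1354. Now I'll hop over the bar and press the far end as well.

>>> carry_out(steps=[0,0,-0.03,0,0,0,0,0,0,-0.065,0,0,0,0,0.05,0,-0.065,0,0,0,0,0.1,0,-0.065,0,0,0,0,0.14,0,-0.065,0,0,0,0,0.14,0,-0.06,0,0,0,0,0.14,0,-0.03,0,0,0,0,0.14,0,-0.012,0,0,0,0,0.14,0,-0.006,0,0,0,0,0.14,0,-0.003,0,0,0,0,0.14,0,-0.001,0,0,0,0,0.14,0,0,0,0,0,0])

```text
time_s: 13.0
eef_pos: [0.5425, 0.0931, 0.1355]
eef_rot: [0.0, 0.999, -0.049, -0.0]
wrist_force: [-7.8, -0.3, 16.5]
opening: -0.001
grasp_force: 8.3
```

Both ends are at the seated height. I'll lift away to one side for a final look.

>>> carry_out(steps=[0,0,-0.03,0,0,0,0,0,0,-0.08,0,0,0,0,-0.05,0,-0.12,0,0,0,0,-0.1,0,-0.145,0,0,0,0,-0.122,0,-0.147,0,0,0,0,-0.122,0,-0.147,0,0,0,0,-0.122,0,-0.147,0,0,0,0,-0.122,0,-0.147,0,0,0,0])

```text
time_s: 13.8
eef_pos: [0.422, 0.1048, 0.281]
eef_rot: [0.0, 0.999, -0.049, 0.001]
wrist_force: [0.5, 0.3, -0.3]
opening: 0.001
grasp_force: 0.0
```

```bash
python3 look.py home2 .063 .06 0; python3 - <<'E'
from h import *
o=ctrl.get_obs();print(o["wrist_force"].round(1))
a=ctrl.camera("side")[:,:,::-1]; b=cv2.imread("pics/home2.png");sc=ctrl.camera("scene")[:,:,::-1]
top=np.hstack([cv2.resize(a[180:290,290:400],(380,300),interpolation=cv2.INTER_CUBIC),cv2.resize(b,(420,300))])
bot=np.hstack([cv2.resize(sc[100:300],(800,300*1))[:300]])
cv2.imwrite("pics/v4.png",np.vstack([top,bot]))
E
```

```text
13.8 [0.422  0.1048 0.281 ] yaw -5.66
[-0.2  0.8  0.4]
```

View pics/v4.png

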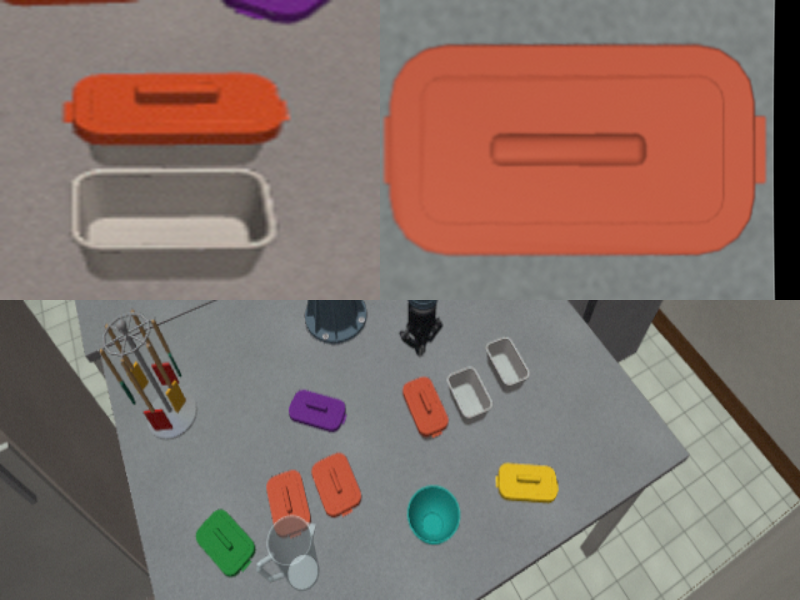

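The final view shows lid C level on the loaf pan, with the skirt bottom at row ~141 at both ends and the outline symmetric. The other two lids, the bowl and the pitcher look undisturbed.

```bash
python3 -c "
from bench import ctrl
print(ctrl.hand_in())"
```

```text
the job is handed in; nothing more can be done
None
```

The right lid is snapped home on the loaf pan and the job is handed in at about 14 s. I picked the lid by camera measurement, it fitted on the first try, and I did not try or touch the other two lids; both ends read seated height after I pressed down one that had stayed up.

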